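# Fetch the heatsink from behind the bottles

## Robot

A 6-joint arm with a two-finger parallel gripper is mounted at the origin on the work surface. World frame = base frame: x ahead of the robot, y to its left, z up, the work surface at z = 0. Lengths are in m, angles in rad, forces in N, time in s.
With the tool pointing down it reaches from about 0.3 to 0.825 m from the base axis. Payload 5.4 kg.
Tool frame: the origin (TCP) lies midway between the tips of the shut fingers; the grasp point (between the pads) lies ctrl.hold_point_z behind it (ctrl.hold_point_z is the distance from the TCP to the grasp point, in m); z points along the fingers, y is the line along which they close (so a half turn about z gives the same grasp; the last joint's range is limited). The gripper opens to 92 mm and grips with 3 to 60 N. Pads are 20 mm wide; open, the fingers measure 128 mm over their backs; the gripper's body (75 mm by 189 mm) begins 69 mm behind the grasp point.
Start: joints at [0.948, 0.158, 1.597, -0, 1.386, -0.21], TCP at [0.231, 0.527, 0.215] pointing down, gripper open.
Joint ranges: [-2.91, 2.91], [-0.94, 2.29], [0.18, 2.7], [-1.29, 4.43], [0.17, 2.64], [-3, 3]. Speed limits (rad/s): [2.57, 2.57, 3.14, 3.14, 3.14, 3.14].

## Interface

Orientations are given as a rotation vector (axis times angle).
In Python, from bench import ctrl gives the robot as it stands.
- The arm moves only by the tool step_arm, never from a script. Its arguments are lists of equal length, an entry for each row: "delta_pos": the shift along the tool's x, y, z in mm, a list of three; "twist": the turn about the tool's z in rad; "claw": the opening, from -1 (shut) to 1 (fully open), so that 0 is half open. A call has 1 to 5 rows; each row is the pose to reach, as a shift and turn from the pose commanded when the call began, along the tool's axes at that moment; what a row does not reach only later rows make up. A row lasts 1/8 s, in which the tool goes at most 62.5 mm and 10.7 degrees, less where a joint would pass 70% of its speed; a pose out of reach is approached as far as the arm can. A call with a gripper value outside its range is refused whole. The fingers move at their own pace and stop on an object; "squeeze" is the grip in N (left out, the last holds). Time passes only in rows, so rows that repeat a pose let the fingers close. It gives the time, the measured TCP pose, the force, the opening and the grip force at its end, in the units of the state.
- ctrl.sense(): the state, without advancing time (a new reading comes with each control period).
- ctrl.read_camera(name): name is "side" or "top" or "wrist"; returns the picture (400x640x3 uint8, red, green, blue); there is no depth.
- ctrl.calibration(name): a dict with "camera_matrix" (3x3 intrinsics, pixels), "R" (3x3) and "t" (3): a world point X has camera coordinates R X + t. Camera axes: x right, y down, z forward; pixel columns grow to the right and rows downward; lengths in m; the calibration is good to about 2 mm. A picture is of the moment at which its call begins: read the wrist's pose just before it. calibration takes no time and is no camera call; for the wrist camera it gives the pose at the moment of the call.
- ctrl.job_done(): hands the job in; it is judged then, once.
The state is a dict: "t": time; "qpos": joint angles; "joint_velocities": joint speeds; "joint_torque": joint torques, N m; "position": TCP position; "tool_rot": TCP orientation; "ft_force": force on the tool from outside, world axes, zero at the start; "moment": the same for the moment, N m; "grip_width": finger opening in m; "finger_force": force on a finger pad.
Only numpy, scipy, OpenCV 4.12 (cv2) and the standard library are available. Lean on these libraries where they do the work, as an engineer would, in place of code of your own. Each camera call takes 0.05 s, during which the arm holds its last target. There are 200 camera calls.

## Task

First move all three bottles off their pads to stand wholly on the black mat, leaving the heatsink where it is. Then set the heatsink flat and centred on the processor of the green board, its fins along the board's long side, and only after that put each bottle back upright in the middle of the pad of its own colour. Do not knock a bottle over, and leave the multimeter alone.

Things in the scene. Friction and masses are not known exactly. Their poses are not given: they have to be found in the camera images.
- red_bottle: Upright red plastic solvent bottle with a white label band round its middle and a black cap: 46 mm diameter up to 90 mm height, then a shoulder narrowing to a 23 mm wide black cap, 123 mm tall in all, 110 to 220 g. Origin at the centre of its underside, z up along the bottle. It starts upright on the red pad.
- yellow_bottle: Upright yellow plastic solvent bottle with a white label band round its middle and a black cap: 46 mm diameter up to 90 mm height, then a shoulder narrowing to a 23 mm wide black cap, 123 mm tall in all, 110 to 220 g. Origin at the centre of its underside, z up along the bottle. It starts upright on the yellow pad.
- blue_bottle: Upright blue plastic solvent bottle with a white label band round its middle and a black cap: 46 mm diameter up to 90 mm height, then a shoulder narrowing to a 23 mm wide black cap, 123 mm tall in all, 110 to 220 g. Origin at the centre of its underside, z up along the bottle. It starts upright on the blue pad.
- red_pad: Fixed round red drip pad, 68 mm diameter, 3 mm thick, lying on the grey stock mat (fixed, 190 x 270 x 2 mm, lying on the table); home of the red bottle. Origin at the centre of its underside, so its top is 3 mm above the origin (5 mm above the table). The three pads lie in a shallow arc, centres about 80 mm apart, which of them is where changes.
- yellow_pad: Fixed round yellow drip pad, 68 mm diameter, 3 mm thick, lying on the grey stock mat (fixed, 190 x 270 x 2 mm, lying on the table); home of the yellow bottle. Origin at the centre of its underside, so its top is 3 mm above the origin (5 mm above the table). The three pads lie in a shallow arc, centres about 80 mm apart, which of them is where changes.
- blue_pad: Fixed round blue drip pad, 68 mm diameter, 3 mm thick, lying on the grey stock mat (fixed, 190 x 270 x 2 mm, lying on the table); home of the blue bottle. Origin at the centre of its underside, so its top is 3 mm above the origin (5 mm above the table). The three pads lie in a shallow arc, centres about 80 mm apart, which of them is where changes.
- heatsink: Copper-coloured finned heatsink, a 50 x 40 x 30 mm block (x, y, z) with fins on top running along its long side, which is its x axis; 90 to 180 g. Origin at the centre of its underside, z up. It starts flat on the grey stock mat (2 mm above the table), on the far side of the bottles from the robot, about 60 mm from the middle bottle's centre, its long side along the row of bottles.
- parking_mat: Fixed flat black rubber mat, the empty side area: 270 x 130 x 4 mm, long side along its x axis. Origin at the centre of its underside; its top is 4 mm above the table. It lies to the left or right.
- board: Fixed green circuit board on a black base, 190 mm (its x axis, the long side) x 150 mm (y). Origin on the table under its centre; board top 12 mm above the origin. The dark square processor, 36 x 36 mm in a white frame, is at the centre, its top 15 mm above the origin. Parts up to 12 mm high stand only along the short edges, over 65 mm from the centre. It lies on the other side from the black mat.
- meter: Orange hand multimeter, 80 x 160 x 43 mm, loose, lying on the table beyond the heatsink; a bystander, to be left where it is. Origin at the centre of its underside.

How it is judged:
On the way, in this order (a step that is already met when the one before it is completed fails the run):
1. all three bottles stand on the black mat, the heatsink not yet moved (within 30 mm of its start) (x of red_bottle in the frame of parking_mat between -0.116 and 0.116 m and y of red_bottle in the frame of parking_mat between -0.046 and 0.046 m and z of red_bottle in the frame of parking_mat between 0.001 and 0.009 m and angle between each of red_bottle, yellow_bottle, blue_bottle's own z axis and vertical below 0.1 rad and x of yellow_bottle in the frame of parking_mat between -0.116 and 0.116 m and y of yellow_bottle in the frame of parking_mat between -0.046 and 0.046 m and z of yellow_bottle in the frame of parking_mat between 0.001 and 0.009 m and x of blue_bottle in the frame of parking_mat between -0.116 and 0.116 m and y of blue_bottle in the frame of parking_mat between -0.046 and 0.046 m and z of blue_bottle in the frame of parking_mat between 0.001 and 0.009 m and linear speed of each of red_bottle, yellow_bottle, blue_bottle below 0.03 m/s and distance of heatsink from where it was at the start of the episode below 0.03 m), for 0.2 s.
2. the heatsink lies on the processor while all three bottles still stand on the black mat (x of red_bottle in the frame of parking_mat between -0.116 and 0.116 m and y of red_bottle in the frame of parking_mat between -0.046 and 0.046 m and z of red_bottle in the frame of parking_mat between 0.001 and 0.009 m and angle between each of red_bottle, yellow_bottle, blue_bottle's own z axis and vertical below 0.1 rad and x of yellow_bottle in the frame of parking_mat between -0.116 and 0.116 m and y of yellow_bottle in the frame of parking_mat between -0.046 and 0.046 m and z of yellow_bottle in the frame of parking_mat between 0.001 and 0.009 m and x of blue_bottle in the frame of parking_mat between -0.116 and 0.116 m and y of blue_bottle in the frame of parking_mat between -0.046 and 0.046 m and z of blue_bottle in the frame of parking_mat between 0.001 and 0.009 m and horizontal distance between heatsink and board below 0.01 m and z of heatsink in the frame of board between 0.012 and 0.019 m and angle between the x axis of heatsink and the x axis of board, either way round below 0.2 rad and angle between heatsink's own z axis and vertical below 0.08 rad and linear speed of heatsink below 0.02 m/s), for 0.2 s.
At the end, for the whole second after the job is handed in: Each bottle stands upright and at rest on the pad of its own colour, within 12 mm of its centre; the heatsink lies flat and at rest on the processor, within 10 mm of the board's centre and its long side within 0.2 rad of the board's long side; all released (horizontal distance between red_bottle and red_pad below 0.012 m and z of red_bottle in the frame of red_pad between 0 and 0.008 m and angle between each of red_bottle, yellow_bottle, blue_bottle's own z axis and vertical below 0.1 rad and linear speed of each of red_bottle, yellow_bottle, blue_bottle, heatsink below 0.02 m/s and horizontal distance between yellow_bottle and yellow_pad below 0.012 m and z of yellow_bottle in the frame of yellow_pad between 0 and 0.008 m and horizontal distance between blue_bottle and blue_pad below 0.012 m and z of blue_bottle in the frame of blue_pad between 0 and 0.008 m and horizontal distance between heatsink and board below 0.01 m and z of heatsink in the frame of board between 0.012 and 0.019 m and angle between the x axis of heatsink and the x axis of board, either way round below 0.2 rad and angle between heatsink's own z axis and vertical below 0.08 rad); the robot touches nothing.
It fails at once if the red bottle is tipped over (angle between red_bottle's own z axis and vertical above 0.5 rad).
It fails at once if the yellow bottle is tipped over (angle between yellow_bottle's own z axis and vertical above 0.5 rad).
It fails at once if the blue bottle is tipped over (angle between blue_bottle's own z axis and vertical above 0.5 rad).
It fails at once if the multimeter is pushed away (distance of meter from where it was at the start of the episode above 0.02 m).
It also fails if it takes over 147 s, if anything falls off the work surface, if the arm or the gripper's body presses on something with over 40 N, if the wrist force passes 120 N, or if a joint passes its speed limit or range.

## Working session

There is one attempt and no reset: what is moved stays moved. The work goes in short steps, Python scripts to look and compute and a tool call to move; the robot and the scene stay as the last step left them, time stands still between calls to the robot, and variables do not carry over. Pictures are saved under pics/ and viewed, at most 14 in all, crops included, and the job is handed in when it is done.

Besides the shell and the picture viewer there is one more tool, called by a JSON object that holds its "fn" and its "kwargs", one argument or row to a line. step_arm: Moves the arm, as the interface text tells. Its arguments: {"type":"object","properties":{"delta_pos":{"type":"array"},"twist":{"type":"array"},"claw":{"type":"array"},"squeeze":{"type":"number"}},"required":["delta_pos","twist","claw"]}

```bash
mkdir -p pics; ls; cat > h.py <<'E'
import numpy as np, cv2
from bench import ctrl
def cal(n):
    c=ctrl.calibration(n); return [np.array(c[k]) for k in("camera_matrix","R","t")]
def ray(n,uv,z,c=None):
    K,R,t=c or cal(n); o=-R.T@t
    d=R.T@np.linalg.inv(K)@np.array([uv[0],uv[1],1.]); return o+d*(z-o[2])/d[2]
def proj(n,X):
    K,R,t=cal(n); p=K@(R@np.array(X)+t); return p[:2]/p[2]
def save(n,f):
    im=np.array(ctrl.read_camera(n)); cv2.imwrite('pics/'+f,im[:,:,::-1]); return im
E
python3 - <<'E'
from h import *
print(ctrl.sense(), ctrl.hold_point_z)
a=save('top','t0.png');b=save('side','s0.png')
cv2.imwrite('pics/c0.png',cv2.resize(np.vstack([a,b])[:,:,::-1],(480,600)))
for n in('top','side'):
    K,R,t=cal(n);print(n,-R.T@t,K[0,0])
E
```

```text
pics
{'t': 0.0, 'qpos': array([ 9.47909261e-01,  1.59066224e-01,  1.59823600e+00, -1.59706502e-05,
        1.38622053e+00, -2.10055478e-01]), 'joint_velocities': array([-0.0012362 , -0.00106049, -0.00198331, -0.00175139,  0.00051921,
       -0.0010602 ]), 'joint_torque': array([-6.63672708e-04, -3.85566866e+01, -3.22113025e+01,  7.01907137e-02,
        3.75774235e-02, -1.21950702e-04]), 'position': array([0.23031117, 0.52616104, 0.21360741]), 'tool_rot': array([-6.43717301e-01, -3.07415185e+00,  2.78192758e-03]), 'ft_force': array([-0.65005012, -0.61590612,  0.60670687]), 'moment': array([-0.02078767, -0.04167824, -0.00124852]), 'finger_force': 0.0, 'grip_width': 0.09215321905011382} 0.0187
top [0.56820727 0.02520699 1.19189147] 519.5633191976584
side [0.27132708 0.67649795 0.68813987] 369.53862788005097
```

View pics/t0.png

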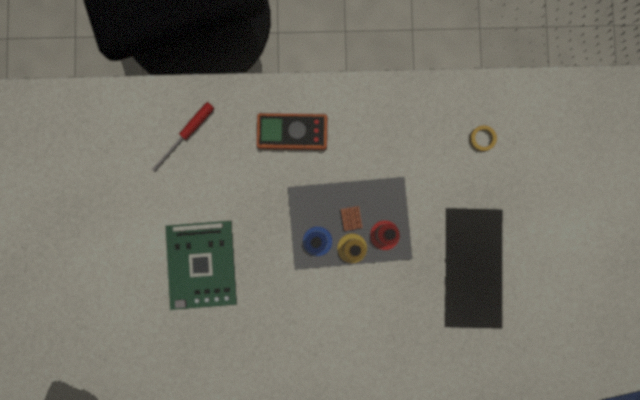

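View pics/s0.png

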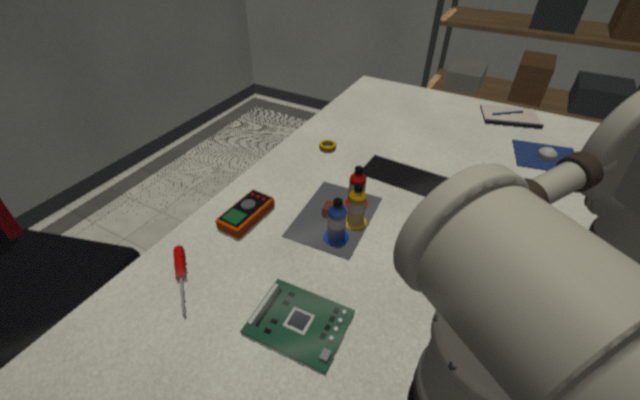

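Top view (robot at the bottom; +x up, +y left): the blue bottle is at (317,241), yellow at (351,248), red at (385,235) and the heatsink at (351,218). The board is centred near (201,265), the black mat near (474,268), and the meter at (292,132). The side view shows all bottles upright. Next I measure.

```bash
cat >> h.py <<'E'
def blobs(m,amin=30):
    n,l,s,c=cv2.connectedComponentsWithStats(m.astype(np.uint8)); return [(s[i],c[i],l==i) for i in range(1,n) if s[i,4]>=amin]
def hsv(im): return cv2.cvtColor(im,cv2.COLOR_RGB2HSV)
def rectpts(m,n,z,c=None):
    cs,_=cv2.findContours(m.astype(np.uint8),0,2); b=cv2.boxPoints(cv2.minAreaRect(max(cs,key=cv2.contourArea)))
    return np.array([ray(n,p,z,c)[:2] for p in b])
E
python3 - <<'E'
from h import *
im=cv2.imread('pics/t0.png')[:,:,::-1].copy(); H=hsv(im).astype(int); h,s,v=[H[:,:,i] for i in range(3)]
print([list(im[p]) for p in((241,317),(241,308),(248,355),(262,345),(235,388),(225,380),(218,351),(300,474),(190,350))])
box=np.zeros(h.shape,bool); box[170:280,285:415]=1
for n,m in dict(blue=(abs(h-110)<12)&(s>110),yel=(abs(h-25)<6)&(s>110),red=((h<4)|(h>175))&(s>130),cu=(h>=4)&(h<16)&(s>90)).items():
    for st,c,_ in blobs(m&box): print(n,st,c.round(1),ray('top',c,.005).round(3))
for st,c,_ in blobs((v<50)&box,15): print('dark',st,c.round(1),ray('top',c,.128).round(3))
def out(nm,b): 
    print(nm,b.round(3).tolist(),b.mean(0).round(4),[round(float(np.linalg.norm(b[i]-b[i-1])),3) for i in(1,2)])
m=(v<60);m[:,:430]=0;m[:200]=0;m[:,520:]=0;m[340:]=0; out('mat',rectpts(m,'top',.004))
m=(h>40)&(h<90)&(s>60);m[:,250:]=0;m[:200]=0; m[330:]=0;out('board',rectpts(m,'top',.012))
m=(s<50)&(v>120);m[:253]=0;m[277:]=0;m[:,:188]=0;m[:,214:]=0;out('cpu',rectpts(m,'top',.012))
m=(h>=4)&(h<16)&(s>90);m[:205]=0;m[233:]=0;m[:,:338]=0;m[:,363:]=0;out('hs',rectpts(m,'top',.032))
E
```

```text
[[np.uint8(42), np.uint8(43), np.uint8(39)], [np.uint8(39), np.uint8(50), np.uint8(74)], [np.uint8(41), np.uint8(42), np.uint8(40)], [np.uint8(65), np.uint8(62), np.uint8(53)], [np.uint8(41), np.uint8(39), np.uint8(34)], [np.uint8(97), np.uint8(52), np.uint8(48)], [np.uint8(107), np.uint8(69), np.uint8(51)], [np.uint8(41), np.uint8(39), np.uint8(38)], [np.uint8(87), np.uint8(85), np.uint8(82)]]
blue [304 227  28  28 389] [318.8 239.1] [0.557 0.044 0.005]
yel [338 234  29  28 495] [351.5 246.8] [ 0.538 -0.03   0.005]
red [371 221  28  29 397] [385.  234.5] [ 0.564 -0.107  0.005]
cu [341 207  21  24 394] [350.9 218.3] [ 0.603 -0.031  0.005]
dark [385 230  10   9  72] [389.4 234.1] [ 0.565 -0.103  0.128]
dark [311 237  10  11  81] [315.5 242.1] [0.552 0.049 0.128]
dark [351 246   9   9  61] [355. 250.] [ 0.534 -0.031  0.128]
mat [[0.354, -0.236], [0.619, -0.249], [0.615, -0.377], [0.349, -0.362]] [ 0.4841 -0.3061] [0.266, 0.128]
board [[0.596, 0.389], [0.601, 0.244], [0.417, 0.234], [0.411, 0.379]] [0.5062 0.3115] [0.146, 0.185]
cpu [[0.528, 0.338], [0.531, 0.29], [0.484, 0.287], [0.481, 0.334]] [0.5061 0.3123] [0.048, 0.047]
hs [[0.623, -0.006], [0.629, -0.046], [0.58, -0.053], [0.575, -0.013]] [ 0.6017 -0.0293] [0.04, 0.049]
```

{"fn": "step_arm", "kwargs": {
  "delta_pos": [
    [-45,-38,-13],
    [-90,-77,-26],
    [-135,-115,-39],
    [-180,-154,-52],
    [-225,-192,-65]
  ],
  "twist": [0,0,0,0,0],
  "claw": [1,1,1,1,1]
}}

```text
t: 0.72
position: [0.36, 0.2587, 0.2797]
tool_rot: [-0.643, -3.075, 0.0]
ft_force: [0.5, 0.5, 0.4]
grip_width: 0.092
finger_force: 0.0
```

{"fn": "step_arm", "kwargs": {
  "delta_pos": [
    [-45,-38,-13],
    [-90,-77,-26],
    [-135,-115,-39],
    [-180,-154,-52],
    [-225,-192,-65]
  ],
  "twist": [0.17,0.34,0.51,0.68,0.85],
  "claw": [1,1,1,1,1]
}}

```text
t: 1.35
position: [0.4892, -0.0075, 0.3447]
tool_rot: [-1.862, -2.53, -0.0]
ft_force: [0.2, 0.1, 0.8]
grip_width: 0.0919
finger_force: 0.0
```

{"fn": "step_arm", "kwargs": {
  "delta_pos": [
    [0,0,0],
    [0,0,0],
    [0,0,0],
    [0,0,0]
  ],
  "twist": [0.154,0.308,0.308,0.308],
  "claw": [1,1,1,1]
}}

```text
t: 1.85
position: [0.4887, -0.0054, 0.3443]
tool_rot: [-2.218, -2.224, 0.0]
ft_force: [0.8, 0.7, -0.6]
grip_width: 0.092
finger_force: 0.0
```

```bash
python3 - <<'E'
from h import *
s=ctrl.sense();print(s['t'],s['position'],s['tool_rot'],s['qpos'])
c=cal('wrist');print(-c[1].T@c[2]); save('wrist','w1.png')
E
```

```text
1.85 [ 0.48867459 -0.00541858  0.34434567] [-2.21802002e+00 -2.22424869e+00  3.96958837e-04] [-2.58959060e-01 -1.22594127e-01  1.62931212e+00 -2.56524046e-06
  1.63537447e+00 -2.61763498e-01]
[0.48765394 0.06761965 0.51497552]
```

View pics/w1.png

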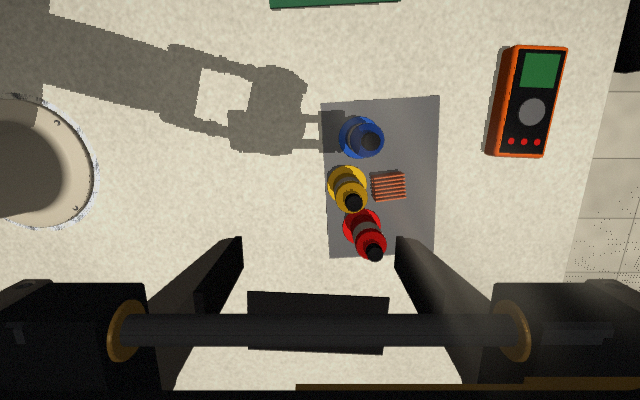

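The wrist view (image up = +y, right = +x) shows the blue cap at (371,141), yellow at (353,202) and red at (374,253). The heatsink is at (389,186) with its fins running along world x. I'll cross-check the positions using the caps.

```bash
python3 - <<'E'
from h import *
im=cv2.imread('pics/w1.png')[:,:,::-1].copy(); H=hsv(im).astype(int); h,s,v=[H[:,:,i] for i in range(3)]
box=np.zeros(h.shape,bool); box[90:265,318:440]=1
for st,c,_ in blobs((v<40)&box,60): print('dark',st,c.round(1),ray('wrist',c,.128).round(4))
m=(h>=4)&(h<18)&(s>90);m[:165]=0;m[205:]=0;m[:,:368]=0;m[:,410:]=0
m=cv2.morphologyEx(m.astype(np.uint8),3,np.ones((5,5)));b=rectpts(m,'wrist',.032);print(b.round(3).tolist(),b.mean(0))
# pads in top picture: enclosing circle of colour blobs, excluding bottle lean
im=cv2.imread('pics/t0.png')[:,:,::-1].copy(); H=hsv(im).astype(int); h,s,v=[H[:,:,i] for i in range(3)]
for n,c in dict(b=(318,241),y=(351.5,248),r=(384.5,235)).items():print(n,ray('top',c,.005).round(4))
print(proj('top',[.552,.049,.128]))
E
```

```text
dark [364 132  16  16 100] [374.3 138.7] [0.5574 0.0507 0.128 ]
dark [345 193  17  18 243] [353.2 201.8] [ 0.5338 -0.0303  0.128 ]
dark [395 237  20  28 319] [401.4 253.9] [ 0.6025 -0.104   0.128 ]
dark [366 243  17  18 237] [373.9 251.7] [ 0.5644 -0.1009  0.128 ]
[[0.57, -0.01], [0.624, -0.003], [0.633, -0.048], [0.578, -0.055]] [ 0.60106215 -0.02881785]
b [0.5525 0.0457 0.005 ]
y [ 0.5348 -0.0302  0.005 ]
r [ 0.5625 -0.1062  0.005 ]
[315.35726766 242.12393289]
```

{"fn": "step_arm", "kwargs": {
  "delta_pos": [
    [-49,38,40],
    [-98,76,80],
    [-98,76,140],
    [-98,76,200],
    [-98,76,240]
  ],
  "twist": [0,0,0,0,0],
  "claw": [1,1,1,1,1]
}}

```text
t: 2.52
position: [0.5639, -0.1033, 0.1017]
tool_rot: [-2.218, -2.222, 0.001]
ft_force: [0.2, 0.1, -0.1]
grip_width: 0.0916
finger_force: 0.0
```

{"fn": "step_arm", "kwargs": {
  "delta_pos": [
    [0,0,30],
    [0,0,47],
    [0,0,47]
  ],
  "twist": [0,0,0],
  "claw": [1,1,1]
}}

```text
t: 2.9
position: [0.5643, -0.1032, 0.0569]
tool_rot: [-2.219, -2.221, 0.001]
ft_force: [-0.3, -0.2, 0.4]
grip_width: 0.0919
finger_force: 0.0
```

{"fn": "step_arm", "kwargs": {
  "delta_pos": [
    [0,0,0],
    [0,0,0],
    [0,0,0],
    [0,0,0],
    [0,0,0]
  ],
  "twist": [0,0,0,0,0],
  "claw": [-1,-1,-1,-1,-1],
  "squeeze": 25
}}

```text
t: 3.52
position: [0.5651, -0.1037, 0.0578]
tool_rot: [2.221, 2.221, 0.001]
ft_force: [0.4, 0.1, -0.9]
grip_width: 0.0458
finger_force: 25.0
```

{"fn": "step_arm", "kwargs": {
  "delta_pos": [
    [0,0,-45],
    [0,0,-95],
    [0,0,-145],
    [-50,-1,-145],
    [-100,-3,-145]
  ],
  "twist": [0,0,0,0,0],
  "claw": [-1,-1,-1,-1,-1]
}}

```text
t: 4.15
position: [0.562, -0.2043, 0.2032]
tool_rot: [2.219, 2.223, 0.0]
ft_force: [0.4, 0.7, -2.4]
grip_width: 0.0455
finger_force: 24.9
```

{"fn": "step_arm", "kwargs": {
  "delta_pos": [
    [-50,-1,0],
    [-87,-2,0],
    [-87,-2,40],
    [-87,-2,90],
    [-87,-2,125]
  ],
  "twist": [0,0,0,0,0],
  "claw": [-1,-1,-1,-1,-1]
}}

```text
t: 4.78
position: [0.5583, -0.2896, 0.0743]
tool_rot: [-2.219, -2.218, 0.001]
ft_force: [-1.1, -0.9, -2.2]
grip_width: 0.0456
finger_force: 24.9
```

{"fn": "step_arm", "kwargs": {
  "delta_pos": [
    [0,0,10],
    [0,0,18],
    [0,0,21],
    [0,0,21]
  ],
  "twist": [0,0,0,0],
  "claw": [-1,-1,-1,-1]
}}

```text
t: 5.28
position: [0.5605, -0.2911, 0.0578]
tool_rot: [2.22, 2.22, 0.0]
ft_force: [0.3, -0.9, -0.8]
grip_width: 0.0458
finger_force: 24.9
```

{"fn": "step_arm", "kwargs": {
  "delta_pos": [
    [0,0,0],
    [0,0,0],
    [0,0,0],
    [0,0,-40],
    [0,0,-90]
  ],
  "twist": [0,0,0,0,0],
  "claw": [1,1,1,1,1]
}}

```text
t: 5.9
position: [0.5589, -0.2899, 0.1464]
tool_rot: [-2.219, -2.219, 0.001]
ft_force: [0.5, -1.6, -0.1]
grip_width: 0.0914
finger_force: 0.0
```

{"fn": "step_arm", "kwargs": {
  "delta_pos": [
    [50,-5,-40],
    [100,-10,-60],
    [155,-16,-60],
    [210,-21,-60],
    [259,-26,-60]
  ],
  "twist": [0,0,0,0,0],
  "claw": [1,1,1,1,1]
}}

```text
t: 6.52
position: [0.5335, -0.0298, 0.207]
tool_rot: [2.221, 2.221, 0.001]
ft_force: [0.9, 0.2, -0.0]
grip_width: 0.0919
finger_force: 0.0
```

{"fn": "step_arm", "kwargs": {
  "delta_pos": [
    [0,0,50],
    [0,0,100],
    [0,0,135],
    [0,0,149],
    [0,0,149]
  ],
  "twist": [0,0,0,0,0],
  "claw": [1,1,1,1,1]
}}

```text
t: 7.15
position: [0.5337, -0.0316, 0.0575]
tool_rot: [-2.221, -2.221, 0.001]
ft_force: [0.2, -0.5, 0.1]
grip_width: 0.092
finger_force: 0.0
```

{"fn": "step_arm", "kwargs": {
  "delta_pos": [
    [0,0,0],
    [0,0,0],
    [0,0,0],
    [0,0,0],
    [0,0,0]
  ],
  "twist": [0,0,0,0,0],
  "claw": [-1,-1,-1,-1,-1]
}}

```text
t: 7.78
position: [0.5341, -0.0316, 0.0578]
tool_rot: [2.221, 2.221, 0.001]
ft_force: [-0.0, 0.5, -0.3]
grip_width: 0.0453
finger_force: 25.0
```

{"fn": "step_arm", "kwargs": {
  "delta_pos": [
    [0,0,-45],
    [0,0,-95],
    [0,0,-145],
    [-25,-12,-145],
    [-71,-34,-145]
  ],
  "twist": [0,0,0,0,0],
  "claw": [-1,-1,-1,-1,-1]
}}

```text
t: 8.4
position: [0.4998, -0.1025, 0.2029]
tool_rot: [2.218, 2.224, 0.001]
ft_force: [0.3, -0.4, -1.9]
grip_width: 0.0454
finger_force: 25.0
```

{"fn": "step_arm", "kwargs": {
  "delta_pos": [
    [-50,-25,0],
    [-100,-50,0],
    [-150,-75,0],
    [-180,-90,0],
    [-180,-90,45]
  ],
  "twist": [0,0,0,0,0],
  "claw": [-1,-1,-1,-1,-1]
}}

```text
t: 9.02
position: [0.4107, -0.287, 0.1603]
tool_rot: [2.22, 2.211, -0.002]
ft_force: [1.6, 0.1, -2.7]
grip_width: 0.0455
finger_force: 25.0
```

{"fn": "step_arm", "kwargs": {
  "delta_pos": [
    [0,0,50],
    [0,0,80],
    [0,0,94],
    [0,0,101],
    [0,0,101]
  ],
  "twist": [0,0,0,0,0],
  "claw": [-1,-1,-1,-1,-1]
}}

```text
t: 9.65
position: [0.4105, -0.2833, 0.0576]
tool_rot: [2.22, 2.22, -0.0]
ft_force: [0.9, 0.8, -1.5]
grip_width: 0.0455
finger_force: 25.0
```

{"fn": "step_arm", "kwargs": {
  "delta_pos": [
    [0,0,0],
    [0,0,0],
    [0,0,0],
    [0,0,-40],
    [0,0,-90]
  ],
  "twist": [0,0,0,0,0],
  "claw": [1,1,1,1,1]
}}

```text
t: 10.28
position: [0.4091, -0.2818, 0.1467]
tool_rot: [-2.22, -2.219, -0.0]
ft_force: [0.1, -1.8, -0.9]
grip_width: 0.0912
finger_force: 0.0
```

```bash
python3 - <<'E'
from h import *
a=save('top','t1.png'); cv2.imwrite('pics/t1c.png',cv2.resize(a[160:360,280:540],None,fx=2,fy=2)[:,:,::-1])
H=hsv(a).astype(int); h,s,v=[H[:,:,i] for i in range(3)]
box=np.zeros(h.shape,bool); box[170:280,285:415]=1
for n,m in dict(blue=(abs(h-110)<12)&(s>110),yel=(abs(h-25)<6)&(s>110),red=((h<4)|(h>175))&(s>130),cu=(h>=4)&(h<16)&(s>90)).items():
    for st,c,_ in blobs(m&box): print(n,st,c.round(1),ray('top',c,.005).round(4))
E
```

```text
blue [304 227  27  28 355] [318.9 238.9] [0.5574 0.0436 0.005 ]
yel [338 234  29  29 666] [351.9 248. ] [ 0.5349 -0.031   0.005 ]
red [370 221  29  29 648] [384.4 234.9] [ 0.5628 -0.106   0.005 ]
cu [341 207  21  24 397] [350.9 218.2] [ 0.6026 -0.0307  0.005 ]
```

View pics/t1c.png

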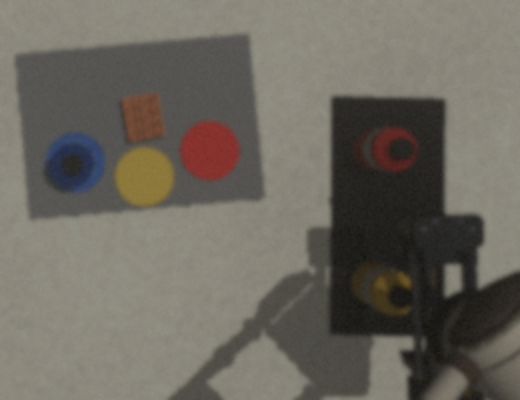

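The crop shows red (crop 395,150) and yellow (395,295) upright on the black mat and both pads bare. The heatsink hasn't moved. Blue is next.

{"fn": "step_arm", "kwargs": {
  "delta_pos": [
    [0,0,-50],
    [50,21,-60],
    [100,43,-60],
    [150,65,-60],
    [205,88,-60]
  ],
  "twist": [0,0,0,0,0],
  "claw": [1,1,1,1,1]
}}

```text
t: 10.95
position: [0.4985, -0.0762, 0.2069]
tool_rot: [2.221, 2.22, 0.001]
ft_force: [0.2, -0.1, -1.1]
grip_width: 0.0917
finger_force: 0.0
```

{"fn": "step_arm", "kwargs": {
  "delta_pos": [
    [50,22,0],
    [100,44,0],
    [126,55,0],
    [126,55,50],
    [126,55,100]
  ],
  "twist": [0,0,0,0,0],
  "claw": [1,1,1,1,1]
}}

```text
t: 11.58
position: [0.5537, 0.0489, 0.106]
tool_rot: [2.219, 2.221, 0.002]
ft_force: [0.2, -0.4, -0.7]
grip_width: 0.0916
finger_force: 0.0
```

{"fn": "step_arm", "kwargs": {
  "delta_pos": [
    [0,0,30],
    [0,0,49],
    [0,0,49]
  ],
  "twist": [0,0,0],
  "claw": [1,1,1]
}}

```text
t: 11.95
position: [0.5521, 0.0485, 0.0566]
tool_rot: [-2.22, -2.22, 0.002]
ft_force: [-0.1, 0.2, -0.0]
grip_width: 0.0917
finger_force: 0.0
```

{"fn": "step_arm", "kwargs": {
  "delta_pos": [
    [0,0,0],
    [0,0,0],
    [0,0,0],
    [0,0,0],
    [0,0,0]
  ],
  "twist": [0,0,0,0,0],
  "claw": [-1,-1,-1,-1,-1]
}}

```text
t: 12.58
position: [0.553, 0.0484, 0.0578]
tool_rot: [2.221, 2.221, 0.001]
ft_force: [0.2, -0.7, -0.6]
grip_width: 0.0453
finger_force: 25.0
```

{"fn": "step_arm", "kwargs": {
  "delta_pos": [
    [0,0,-45],
    [0,0,-95],
    [0,0,-145],
    [-45,-8,-150],
    [-95,-17,-150]
  ],
  "twist": [0,0,0,0,0],
  "claw": [-1,-1,-1,-1,-1]
}}

```text
t: 13.2
position: [0.536, -0.0472, 0.2086]
tool_rot: [2.218, 2.222, 0.001]
ft_force: [-0.1, -0.9, -2.2]
grip_width: 0.0454
finger_force: 25.0
```

{"fn": "step_arm", "kwargs": {
  "delta_pos": [
    [-55,-10,0],
    [-110,-20,0],
    [-165,-30,0],
    [-220,-40,0],
    [-265,-48,0]
  ],
  "twist": [0,0,0,0,0],
  "claw": [-1,-1,-1,-1,-1]
}}

```text
t: 13.82
position: [0.4868, -0.3134, 0.2071]
tool_rot: [-2.222, -2.22, 0.0]
ft_force: [-0.0, -0.1, -1.3]
grip_width: 0.0453
finger_force: 25.0
```

{"fn": "step_arm", "kwargs": {
  "delta_pos": [
    [-20,-5,0],
    [-25,-5,0],
    [-25,-5,20],
    [-25,-5,60],
    [-25,-5,100]
  ],
  "twist": [0,0,0,0,0],
  "claw": [-1,-1,-1,-1,-1]
}}

```text
t: 14.45
position: [0.4837, -0.3348, 0.1068]
tool_rot: [2.219, 2.223, 0.001]
ft_force: [1.1, -0.2, -1.9]
grip_width: 0.0454
finger_force: 25.0
```

{"fn": "step_arm", "kwargs": {
  "delta_pos": [
    [0,0,30],
    [0,0,44],
    [0,0,51],
    [0,0,51]
  ],
  "twist": [0,0,0,0],
  "claw": [-1,-1,-1,-1]
}}

```text
t: 14.95
position: [0.4838, -0.3369, 0.0578]
tool_rot: [2.219, 2.221, 0.0]
ft_force: [0.2, -0.5, -0.8]
grip_width: 0.0456
finger_force: 25.0
```

{"fn": "step_arm", "kwargs": {
  "delta_pos": [
    [0,0,0],
    [0,0,0],
    [0,0,0],
    [0,0,-40],
    [0,0,-90]
  ],
  "twist": [0,0,0,0,0],
  "claw": [1,1,1,1,1]
}}

```text
t: 15.58
position: [0.482, -0.3359, 0.1465]
tool_rot: [-2.219, -2.219, -0.0]
ft_force: [0.1, -1.1, 0.9]
grip_width: 0.0911
finger_force: 0.0
```

```bash
python3 - <<'E'
from h import *
a=save('top','t2.png'); H=hsv(a).astype(int); h,s,v=[H[:,:,i] for i in range(3)]
box=np.zeros(h.shape,bool); box[170:280,285:415]=1
for n,m in dict(blue=(abs(h-110)<12)&(s>110),yel=(abs(h-25)<6)&(s>110),red=((h<4)|(h>175))&(s>130),cu=(h>=4)&(h<16)&(s>90)).items():
    for st,c,mm in blobs(m&box):
        print(n,st,c.round(1),ray('top',c,.005).round(4))
        if n=='cu': b=rectpts(mm,'top',.032);print(b.round(3).tolist(),b.mean(0))
print(ctrl.sense()['qpos'])
E
```

```text
blue [304 227  28  28 603] [317.1 240.8] [0.553  0.0476 0.005 ]
yel [338 234  29  29 666] [351.9 247.9] [ 0.535 -0.031  0.005]
red [371 221  28  29 646] [384.4 234.8] [ 0.563 -0.106  0.005]
cu [341 207  21  24 400] [351.  218.3] [ 0.6025 -0.0308  0.005 ]
[[0.623, -0.006], [0.629, -0.046], [0.58, -0.053], [0.574, -0.013]] [ 0.60157502 -0.02948516]
[-8.13764490e-01  2.43939365e-01  1.61807927e+00  5.32974405e-05
  1.26881181e+00 -8.13938339e-01]
```

{"fn": "step_arm", "kwargs": {
  "delta_pos": [
    [0,0,-60],
    [50,22,-100],
    [105,46,-100],
    [160,70,-100],
    [215,94,-100]
  ],
  "twist": [0,0,0,0,0],
  "claw": [1,1,1,1,1]
}}

```text
t: 16.25
position: [0.5775, -0.1198, 0.247]
tool_rot: [2.221, 2.22, 0.001]
ft_force: [0.7, -0.4, 0.1]
grip_width: 0.092
finger_force: 0.0
```

{"fn": "step_arm", "kwargs": {
  "delta_pos": [
    [51,23,0],
    [51,23,0],
    [51,23,0],
    [51,23,0]
  ],
  "twist": [0,0,0,0],
  "claw": [1,1,1,1]
}}

```text
t: 16.75
position: [0.5995, -0.072, 0.2466]
tool_rot: [2.223, 2.219, -0.0]
ft_force: [-0.4, -0.7, -0.5]
grip_width: 0.0918
finger_force: 0.0
```

```bash
python3 - <<'E'
from h import *
s=ctrl.sense();print(s['t'],s['position']);c=cal('wrist');a=save('wrist','w2.png')
H=hsv(a).astype(int); h,s,v=[H[:,:,i] for i in range(3)]
m=((h>=4)&(h<18)&(s>90)).astype(np.uint8); m=cv2.morphologyEx(m,3,np.ones((7,7)))
for st,cc,mm in blobs(m,400):
    b=rectpts(mm,'wrist',.032,c);print(st,cc,b.round(4).tolist(),b.mean(0),[np.linalg.norm(b[i]-b[i-1]) for i in(1,2)])
E
```

```text
16.75 [ 0.59950633 -0.07197114  0.2465859 ]
[ 445    0   96  111 2786] [475.73833453  62.34134961] [[0.7504, 0.0203], [0.7555, 0.1442], [0.8453, 0.1332], [0.8489, 0.0071]] [0.80001266 0.07621988] [np.float64(0.12391775855902018), np.float64(0.0904041919780079)]
[ 300  131   44   39 1345] [321.93680297 150.22081784] [[0.5758, -0.0133], [0.6254, -0.0066], [0.6321, -0.0474], [0.581, -0.0546]] [ 0.60356305 -0.03045682] [np.float64(0.05008916338168795), np.float64(0.04137780660794487)]
[197 250  45  52 615] [219.83414634 276.22276423] [[0.4209, -0.2265], [0.4773, -0.1607], [0.5025, -0.1852], [0.4463, -0.2531]] [ 0.46172866 -0.20637399] [np.float64(0.08667446635882821), np.float64(0.03513464420778972)]
[ 100  292   48   72 1337] [121.65669409 329.19147345] [[0.2645, -0.3474], [0.2921, -0.226], [0.3559, -0.2293], [0.3329, -0.3512]] [ 0.31133412 -0.28847562] [np.float64(0.12456663953571866), np.float64(0.0638329875037949)]
[ 295  300  345  100 5911] [511.18880054 377.07460667] [[0.561, -0.4186], [0.565, -0.2413], [1.0579, -0.2429], [1.1068, -0.4206]] [ 0.82266838 -0.33085216] [np.float64(0.17734317919566506), np.float64(0.4928773680973558)]
```

View pics/w2.png

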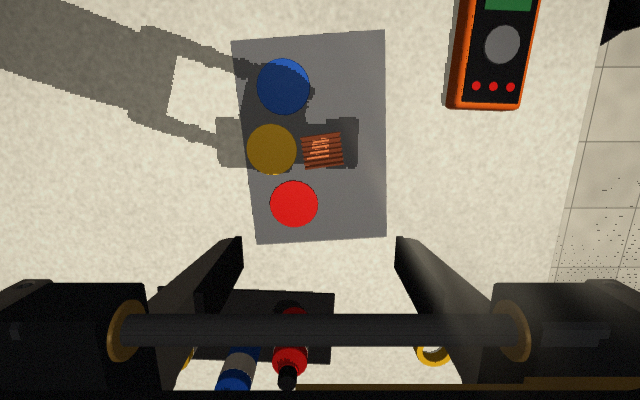

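The wrist view shows the heatsink at about (322,150), with bare pads at blue (284,86), yellow (271,149) and red (294,204). The heatsink measures 50 mm along world x, which disagrees with the wording of the task. I'll zoom in to check which way the fins run.

```bash
python3 -c "
import cv2;a=cv2.imread('pics/w2.png');cv2.imwrite('pics/w2c.png',cv2.resize(a[120:180,290:360],None,fx=6,fy=6,interpolation=2))"
```

```text
(no output)
```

View pics/w2c.png

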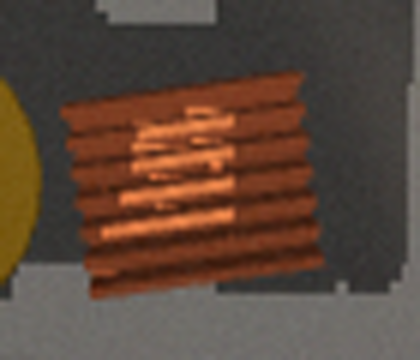

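The fins clearly run along the long side, close to world x (about +0.137 rad). I'll grip it by its ends.

{"fn": "step_arm", "kwargs": {
  "delta_pos": [
    [20,2,50],
    [40,3,100],
    [40,3,150],
    [40,3,180],
    [40,3,180]
  ],
  "twist": [-0.07,-0.137,-0.137,-0.137,-0.137],
  "claw": [1,1,1,1,1]
}}

```text
t: 17.42
position: [0.6004, -0.031, 0.0639]
tool_rot: [-2.062, -2.363, 0.004]
ft_force: [0.1, 0.7, -0.2]
grip_width: 0.0919
finger_force: 0.0
```

{"fn": "step_arm", "kwargs": {
  "delta_pos": [
    [0,0,25],
    [0,0,44],
    [0,0,54],
    [0,0,54]
  ],
  "twist": [0,0,0,0],
  "claw": [1,1,1,1]
}}

```text
t: 17.92
position: [0.6026, -0.0306, 0.0124]
tool_rot: [-2.064, -2.368, 0.001]
ft_force: [-0.3, 0.8, 0.6]
grip_width: 0.0917
finger_force: 0.0
```

{"fn": "step_arm", "kwargs": {
  "delta_pos": [
    [0,0,0],
    [0,0,0],
    [0,0,0],
    [0,0,0],
    [0,0,0]
  ],
  "twist": [0,0,0,0,0],
  "claw": [-1,-1,-1,-1,-1],
  "squeeze": 30
}}

```text
t: 18.55
position: [0.603, -0.0306, 0.0128]
tool_rot: [2.064, 2.368, 0.0]
ft_force: [0.3, 0.5, 0.8]
grip_width: 0.0497
finger_force: 30.0
```

{"fn": "step_arm", "kwargs": {
  "delta_pos": [
    [0,0,-30],
    [0,0,-60],
    [50,-7,-60],
    [105,-15,-60],
    [160,-22,-60]
  ],
  "twist": [0,0,0,0,0],
  "claw": [-1,-1,-1,-1,-1]
}}

```text
t: 19.18
position: [0.5582, 0.1263, 0.0723]
tool_rot: [-2.065, -2.367, 0.0]
ft_force: [1.0, 0.6, -1.2]
grip_width: 0.0497
finger_force: 30.0
```

{"fn": "step_arm", "kwargs": {
  "delta_pos": [
    [50,-7,0],
    [105,-15,0],
    [160,-22,0],
    [192,-27,0],
    [192,-27,0]
  ],
  "twist": [0,0,0,0.04,0.082],
  "claw": [-1,-1,-1,-1,-1]
}}

```text
t: 19.8
position: [0.5047, 0.3136, 0.0721]
tool_rot: [-2.156, -2.284, 0.001]
ft_force: [0.8, 0.1, -1.8]
grip_width: 0.0497
finger_force: 30.0
```

{"fn": "step_arm", "kwargs": {
  "delta_pos": [
    [0,0,0],
    [0,0,0]
  ],
  "twist": [0,0],
  "claw": [-1,-1]
}}

```text
t: 20.05
position: [0.5062, 0.311, 0.0724]
tool_rot: [-2.159, -2.282, 0.001]
ft_force: [0.1, -0.3, -1.6]
grip_width: 0.0497
finger_force: 30.0
```

```bash
python3 - <<'E'
from h import *
s=ctrl.sense();print(s['t'],s['position'],s['tool_rot']);a=save('wrist','w3.png')
E
```

```text
20.05 [0.50615515 0.31098414 0.07236832] [-2.15924420e+00 -2.28165590e+00  8.29201924e-04]
```

View pics/w3.png

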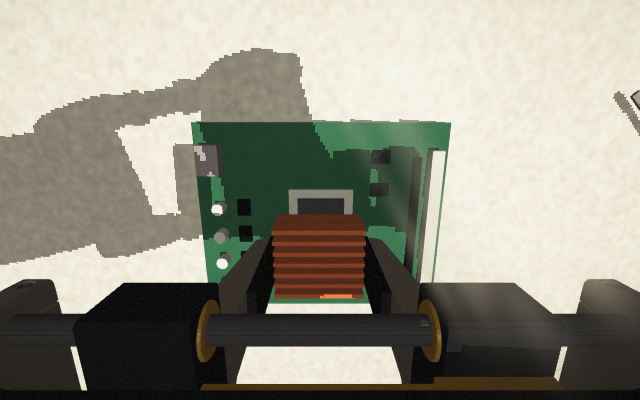

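Held level; the heatsink's top far edge runs from (273,217) to (363,215) and its near edge is at about row 295. The white frame's far edge is at row 190, columns 289 to 353.

```bash
python3 - <<'E'
from h import *
for p in((273,217),(363,215),(275,297),(363,297)): print('hs',ray('wrist',p,.092).round(4))
for p in((289,190),(353,190)): print('frame',ray('wrist',p,.0135).round(4))
for p in((192,122),(450,122)): print('board',ray('wrist',p,.012).round(4))
E
```

```text
hs [0.4805 0.3363 0.092 ]
hs [0.527  0.3399 0.092 ]
hs [0.4823 0.2895 0.092 ]
hs [0.5315 0.2922 0.092 ]
frame [0.4816 0.334  0.0135]
frame [0.5308 0.3366 0.0135]
board [0.4092 0.3805 0.012 ]
board [0.5976 0.3907 0.012 ]
```

{"fn": "step_arm", "kwargs": {
  "delta_pos": [
    [0,1,20],
    [0,1,36],
    [0,1,43],
    [0,1,46],
    [0,1,47]
  ],
  "twist": [0,0,0,0,0],
  "claw": [-1,-1,-1,-1,-1]
}}

```text
t: 20.72
position: [0.5075, 0.3116, 0.0258]
tool_rot: [2.159, 2.282, 0.001]
ft_force: [0.2, -0.4, -0.9]
grip_width: 0.0497
finger_force: 30.0
```

{"fn": "step_arm", "kwargs": {
  "delta_pos": [
    [0,0,0],
    [0,0,0]
  ],
  "twist": [0,0],
  "claw": [-1,-1]
}}

```text
t: 20.98
position: [0.5075, 0.3116, 0.0259]
tool_rot: [2.159, 2.281, 0.001]
ft_force: [1.0, -0.3, -1.2]
grip_width: 0.0498
finger_force: 30.0
```

{"fn": "step_arm", "kwargs": {
  "delta_pos": [
    [0,0,0],
    [0,0,0],
    [0,0,0],
    [0,0,-20],
    [0,0,-60]
  ],
  "twist": [0,0,0,0,0],
  "claw": [0.6,0.6,0.6,0.6,0.6]
}}

```text
t: 21.6
position: [0.506, 0.311, 0.0858]
tool_rot: [-2.159, -2.281, 0.004]
ft_force: [0.7, 1.0, -0.0]
grip_width: 0.0736
finger_force: 0.0
```

{"fn": "step_arm", "kwargs": {
  "delta_pos": [
    [-20,0,-60],
    [-70,0,-110],
    [-120,0,-110],
    [-120,0,-110]
  ],
  "twist": [0,0,0.055,0.055],
  "claw": [1,1,1,1]
}}

```text
t: 22.1
position: [0.5152, 0.189, 0.1985]
tool_rot: [2.224, 2.214, 0.005]
ft_force: [-0.2, 0.6, 0.1]
grip_width: 0.0918
finger_force: 0.0
```

```bash
python3 - <<'E'
from h import *
s=ctrl.sense();print(s['t'],s['position'],s['tool_rot']);c=cal('wrist');a=save('wrist','w4.png');t=save('top','t4.png')
cv2.imwrite('pics/c4.png',np.hstack([a[0:330,150:470],cv2.resize(t[200:330,150:270],None,fx=2.5,fy=2.5)[:325].copy() if 0 else cv2.resize(t[200:332,150:270],(300,330))])[:,:,::-1])
H=hsv(a).astype(int); h,s,v=[H[:,:,i] for i in range(3)]
def out(n,b): print(n,b.round(4).tolist(),b.mean(0),[np.linalg.norm(b[i]-b[i-1]) for i in(1,2)])
m=((h>=4)&(h<18)&(s>90)).astype(np.uint8);m=cv2.morphologyEx(m,3,np.ones((7,7)));m[320:]=0
for st,cc,mm in blobs(m,400): print(st); out('hs',rectpts(mm,'wrist',.045,c))
m=((h>40)&(h<90)&(s>60)).astype(np.uint8);m=cv2.morphologyEx(m,3,np.ones((7,7)));m[320:]=0
for st,cc,mm in blobs(m,3000): print(st);out('board',rectpts(mm,'wrist',.012,c))
E
```

```text
22.1 [0.51520547 0.18904358 0.19849157] [2.22430038 2.21418112 0.00468843]
[ 283   49   53   50 2335]
hs [[0.4812, 0.3299], [0.5306, 0.3326], [0.5339, 0.2903], [0.4827, 0.2874]] [0.50712661 0.31006782] [np.float64(0.04943659791998692), np.float64(0.04241228225869607)]
[ 504  194  103   89 3006]
hs [[0.7347, 0.0805], [0.7397, 0.2005], [0.8343, 0.1798], [0.8384, 0.0555]] [0.78679385 0.1290446 ] [np.float64(0.12009319978544925), np.float64(0.09685134135383405)]
[201 240  39  73 589]
hs [[0.3593, 0.0556], [0.4112, 0.1411], [0.4387, 0.1239], [0.3879, 0.036]] [0.39926714 0.08914022] [np.float64(0.10001201412503724), np.float64(0.03245993699176337)]
[111 295  35  25 484]
hs [[0.2672, 0.067], [0.3076, 0.0667], [0.3025, 0.0337], [0.2612, 0.0341]] [0.28463777 0.05038835] [np.float64(0.04041534803036094), np.float64(0.033344021892820735)]
[494 300  48  20 438]
hs [[0.7295, 0.0319], [0.7274, 0.0574], [0.7849, 0.0523], [0.7882, 0.0266]] [0.75749055 0.04205006] [np.float64(0.025568135217655018), np.float64(0.05780284773592527)]
[  214     0   185   153 20703]
board [[0.4089, 0.3838], [0.5973, 0.3925], [0.6167, 0.2416], [0.4042, 0.2308]] [0.50677645 0.31217382] [np.float64(0.18858022745839467), np.float64(0.15222247542505762)]
[   0  283  145   37 3883]
board [[0.102, 0.0659], [0.288, 0.0643], [0.2797, 0.0105], [0.0871, 0.0123]] [0.18920291 0.03823678] [np.float64(0.18601693221845722), np.float64(0.05448068324983993)]
```

View pics/c4.png

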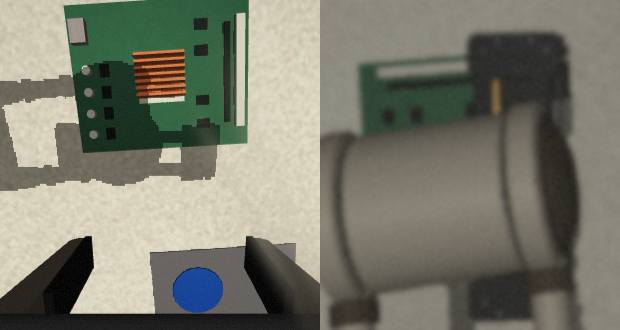

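Heatsink centre is (0.507,0.310) and board centre (0.507,0.312), aligned and flat. Next, the blue bottle goes back.

{"fn": "step_arm", "kwargs": {
  "delta_pos": [
    [-60,-4,0],
    [-120,-7,0],
    [-180,-11,0],
    [-240,-15,0],
    [-300,-18,0]
  ],
  "twist": [0,0,0,0,0],
  "claw": [1,1,1,1,1]
}}

```text
t: 22.82
position: [0.4958, -0.1086, 0.1955]
tool_rot: [-2.218, -2.224, -0.001]
ft_force: [0.3, -0.4, -0.1]
grip_width: 0.0918
finger_force: 0.0
```

{"fn": "step_arm", "kwargs": {
  "delta_pos": [
    [-60,-4,0],
    [-120,-8,0],
    [-180,-12,0],
    [-225,-14,0],
    [-225,-14,0]
  ],
  "twist": [0,0,0,0,0],
  "claw": [1,1,1,1,1]
}}

```text
t: 23.45
position: [0.4821, -0.3348, 0.195]
tool_rot: [-2.223, -2.219, -0.0]
ft_force: [-0.8, 0.4, 0.1]
grip_width: 0.092
finger_force: 0.0
```

```bash
python3 - <<'E'
from h import *
s=ctrl.sense();print(s['t'],s['position'],s['tool_rot']);c=cal('wrist');a=save('wrist','w5.png')
E
```

```text
23.45 [ 0.48205646 -0.33475591  0.19496952] [-2.22270407e+00 -2.21904201e+00 -1.20432495e-04]
```

View pics/w5.png

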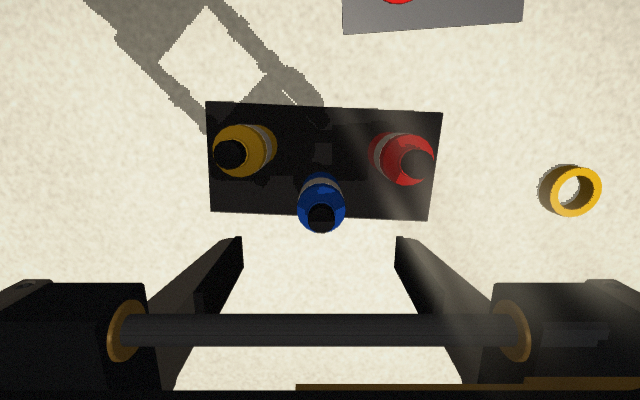

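All three bottles stand on the mat, with the blue cap at (321,217), yellow at (230,152) and red at (416,163), matching where I released them. Grasping blue.

{"fn": "step_arm", "kwargs": {
  "delta_pos": [
    [-1,1,40],
    [-1,1,85],
    [-1,1,120],
    [-1,1,138],
    [-1,1,138]
  ],
  "twist": [0,0,0,0,0],
  "claw": [1,1,1,1,1]
}}

```text
t: 24.12
position: [0.4828, -0.3326, 0.0567]
tool_rot: [-2.218, -2.221, -0.0]
ft_force: [0.3, -0.0, -0.1]
grip_width: 0.0914
finger_force: 0.0
```

{"fn": "step_arm", "kwargs": {
  "delta_pos": [
    [0,0,0],
    [0,0,0],
    [0,0,0],
    [0,0,0],
    [0,0,0]
  ],
  "twist": [0,0,0,0,0],
  "claw": [-1,-1,-1,-1,-1],
  "squeeze": 25
}}

```text
t: 24.75
position: [0.483, -0.3345, 0.0578]
tool_rot: [2.221, 2.221, 0.0]
ft_force: [0.2, 0.1, -0.2]
grip_width: 0.0454
finger_force: 25.0
```

{"fn": "step_arm", "kwargs": {
  "delta_pos": [
    [0,0,-45],
    [0,0,-95],
    [0,0,-150],
    [45,8,-150],
    [95,17,-150]
  ],
  "twist": [0,0,0,0,0],
  "claw": [-1,-1,-1,-1,-1]
}}

```text
t: 25.38
position: [0.4999, -0.2389, 0.2081]
tool_rot: [2.223, 2.219, 0.0]
ft_force: [1.0, 0.8, -1.9]
grip_width: 0.0454
finger_force: 25.0
```

{"fn": "step_arm", "kwargs": {
  "delta_pos": [
    [55,10,0],
    [110,20,0],
    [165,30,0],
    [220,40,0],
    [265,48,0]
  ],
  "twist": [0,0,0,0,0],
  "claw": [-1,-1,-1,-1,-1]
}}

```text
t: 26.0
position: [0.5475, 0.0278, 0.2072]
tool_rot: [-2.22, -2.222, 0.001]
ft_force: [-0.3, -0.9, -2.0]
grip_width: 0.0453
finger_force: 25.0
```

{"fn": "step_arm", "kwargs": {
  "delta_pos": [
    [20,5,0],
    [24,5,0],
    [24,5,20],
    [24,5,60],
    [24,5,100]
  ],
  "twist": [0,0,0,0,0],
  "claw": [-1,-1,-1,-1,-1]
}}

```text
t: 26.62
position: [0.5527, 0.0484, 0.1066]
tool_rot: [2.222, 2.22, -0.0]
ft_force: [-0.0, 0.1, -1.5]
grip_width: 0.0458
finger_force: 25.0
```

{"fn": "step_arm", "kwargs": {
  "delta_pos": [
    [0,0,25],
    [0,0,40],
    [0,0,49],
    [0,0,49],
    [0,0,49]
  ],
  "twist": [0,0,0,0,0],
  "claw": [-1,-1,-1,-1,-1]
}}

```text
t: 27.25
position: [0.5534, 0.0495, 0.0594]
tool_rot: [2.221, 2.221, 0.001]
ft_force: [-0.2, 1.0, -1.8]
grip_width: 0.0454
finger_force: 25.0
```

{"fn": "step_arm", "kwargs": {
  "delta_pos": [
    [0,0,1],
    [0,0,1],
    [0,0,1],
    [0,0,1]
  ],
  "twist": [0,0,0,0],
  "claw": [-1,-1,1,1]
}}

```text
t: 27.75
position: [0.5528, 0.0497, 0.0576]
tool_rot: [2.221, 2.221, 0.0]
ft_force: [0.3, 0.1, -0.0]
grip_width: 0.0635
finger_force: 0.0
```

{"fn": "step_arm", "kwargs": {
  "delta_pos": [
    [0,0,0],
    [0,0,-45],
    [0,0,-95],
    [0,0,-140],
    [-30,-13,-140]
  ],
  "twist": [0,0,0,0,0],
  "claw": [1,1,1,1,1]
}}

```text
t: 28.38
position: [0.5428, 0.02, 0.2025]
tool_rot: [2.213, 2.219, 0.009]
ft_force: [0.6, -1.0, 0.1]
grip_width: 0.0919
finger_force: 0.0
```

{"fn": "step_arm", "kwargs": {
  "delta_pos": [
    [-55,-24,0],
    [-110,-47,0],
    [-165,-71,0],
    [-220,-95,0],
    [-275,-118,0]
  ],
  "twist": [0,0,0,0,0],
  "claw": [1,1,1,1,1]
}}

```text
t: 29.0
position: [0.4208, -0.257, 0.1978]
tool_rot: [2.221, 2.221, 0.0]
ft_force: [0.3, 0.2, 0.3]
grip_width: 0.0925
finger_force: 0.0
```

{"fn": "step_arm", "kwargs": {
  "delta_pos": [
    [-28,-12,0],
    [-28,-12,0],
    [-28,-12,45],
    [-28,-12,85],
    [-28,-12,120]
  ],
  "twist": [0,0,0,0,0],
  "claw": [1,1,1,1,1]
}}

```text
t: 29.62
position: [0.4102, -0.2815, 0.0761]
tool_rot: [-2.219, -2.222, -0.001]
ft_force: [0.3, 0.1, 0.5]
grip_width: 0.0918
finger_force: 0.0
```

{"fn": "step_arm", "kwargs": {
  "delta_pos": [
    [0,0,20],
    [0,0,20],
    [0,0,20]
  ],
  "twist": [0,0,0],
  "claw": [1,1,1]
}}

```text
t: 30.0
position: [0.4107, -0.2832, 0.0586]
tool_rot: [2.219, 2.221, 0.0]
ft_force: [0.2, -0.2, 0.1]
grip_width: 0.0917
finger_force: 0.0
```

{"fn": "step_arm", "kwargs": {
  "delta_pos": [
    [0,0,0],
    [0,0,0],
    [0,0,0],
    [0,0,0],
    [0,0,0]
  ],
  "twist": [0,0,0,0,0],
  "claw": [-1,-1,-1,-1,-1]
}}

```text
t: 30.62
position: [0.4099, -0.2834, 0.0577]
tool_rot: [2.221, 2.221, 0.0]
ft_force: [0.2, -0.5, -0.7]
grip_width: 0.0452
finger_force: 25.0
```

{"fn": "step_arm", "kwargs": {
  "delta_pos": [
    [0,0,-45],
    [0,0,-95],
    [0,0,-150],
    [30,15,-150],
    [72,35,-150]
  ],
  "twist": [0,0,0,0,0],
  "claw": [-1,-1,-1,-1,-1]
}}

```text
t: 31.25
position: [0.445, -0.2113, 0.2081]
tool_rot: [2.223, 2.218, -0.0]
ft_force: [0.5, -0.8, -2.8]
grip_width: 0.046
finger_force: 25.0
```

{"fn": "step_arm", "kwargs": {
  "delta_pos": [
    [50,25,0],
    [100,50,0],
    [150,75,0],
    [180,90,0],
    [180,90,40]
  ],
  "twist": [0,0,0,0,0],
  "claw": [-1,-1,-1,-1,-1]
}}

```text
t: 31.88
position: [0.5379, -0.0297, 0.1699]
tool_rot: [2.213, 2.221, 0.006]
ft_force: [0.0, -1.3, -2.0]
grip_width: 0.0456
finger_force: 25.0
```

{"fn": "step_arm", "kwargs": {
  "delta_pos": [
    [0,0,50],
    [0,0,80],
    [0,0,100],
    [0,0,109],
    [0,0,109]
  ],
  "twist": [0,0,0,0,0],
  "claw": [-1,-1,-1,-1,-1]
}}

```text
t: 32.5
position: [0.535, -0.0314, 0.0589]
tool_rot: [2.221, 2.221, 0.0]
ft_force: [-0.4, 0.5, -2.1]
grip_width: 0.0454
finger_force: 25.0
```

{"fn": "step_arm", "kwargs": {
  "delta_pos": [
    [0,0,1],
    [0,0,1],
    [0,0,1],
    [0,0,1]
  ],
  "twist": [0,0,0,0],
  "claw": [-1,-1,1,1]
}}

```text
t: 33.0
position: [0.535, -0.0314, 0.0578]
tool_rot: [2.221, 2.221, 0.0]
ft_force: [0.2, -0.9, 0.8]
grip_width: 0.0631
finger_force: 0.0
```

{"fn": "step_arm", "kwargs": {
  "delta_pos": [
    [0,0,0],
    [0,0,-45],
    [0,0,-95],
    [0,0,-140],
    [-20,2,-140]
  ],
  "twist": [0,0,0,0,0],
  "claw": [1,1,1,1,1]
}}

```text
t: 33.62
position: [0.5395, -0.0517, 0.2022]
tool_rot: [2.214, 2.218, 0.007]
ft_force: [1.2, -0.1, 0.3]
grip_width: 0.0913
finger_force: 0.0
```

{"fn": "step_arm", "kwargs": {
  "delta_pos": [
    [-55,5,0],
    [-110,11,0],
    [-165,16,0],
    [-220,21,0],
    [-239,23,0]
  ],
  "twist": [0,0,0,0,0],
  "claw": [1,1,1,1,1]
}}

```text
t: 34.25
position: [0.5586, -0.2934, 0.1955]
tool_rot: [-2.224, -2.216, 0.001]
ft_force: [0.7, -0.7, -0.2]
grip_width: 0.0917
finger_force: 0.0
```

{"fn": "step_arm", "kwargs": {
  "delta_pos": [
    [0,0,45],
    [0,0,90],
    [0,0,125],
    [0,0,140],
    [0,0,140]
  ],
  "twist": [0,0,0,0,0],
  "claw": [1,1,1,1,1]
}}

```text
t: 34.88
position: [0.5592, -0.2895, 0.0566]
tool_rot: [-2.219, -2.22, 0.0]
ft_force: [-0.3, 0.1, 0.4]
grip_width: 0.092
finger_force: 0.0
```

{"fn": "step_arm", "kwargs": {
  "delta_pos": [
    [0,0,0],
    [0,0,0],
    [0,0,0],
    [0,0,0],
    [0,0,0]
  ],
  "twist": [0,0,0,0,0],
  "claw": [-1,-1,-1,-1,-1]
}}

```text
t: 35.5
position: [0.5601, -0.2904, 0.0578]
tool_rot: [2.221, 2.221, 0.0]
ft_force: [0.4, 0.1, 0.1]
grip_width: 0.0452
finger_force: 25.0
```

{"fn": "step_arm", "kwargs": {
  "delta_pos": [
    [0,0,-45],
    [0,0,-95],
    [0,0,-150],
    [40,1,-150],
    [90,2,-150]
  ],
  "twist": [0,0,0,0,0],
  "claw": [-1,-1,-1,-1,-1]
}}

```text
t: 36.12
position: [0.5618, -0.2001, 0.2081]
tool_rot: [2.223, 2.219, 0.0]
ft_force: [0.2, 1.6, -1.7]
grip_width: 0.0457
finger_force: 24.9
```

{"fn": "step_arm", "kwargs": {
  "delta_pos": [
    [50,1,0],
    [94,1,0],
    [94,1,0],
    [94,1,50],
    [94,1,95]
  ],
  "twist": [0,0,0,0,0],
  "claw": [-1,-1,-1,-1,-1]
}}

```text
t: 36.75
position: [0.5628, -0.1073, 0.1114]
tool_rot: [2.221, 2.22, -0.0]
ft_force: [0.1, -0.9, -2.1]
grip_width: 0.0452
finger_force: 24.9
```

{"fn": "step_arm", "kwargs": {
  "delta_pos": [
    [0,0,30],
    [0,0,46],
    [0,0,54],
    [0,0,55],
    [0,0,55]
  ],
  "twist": [0,0,0,0,0],
  "claw": [-1,-1,-1,-1,-1]
}}

```text
t: 37.38
position: [0.5636, -0.1068, 0.0586]
tool_rot: [2.22, 2.22, 0.001]
ft_force: [0.5, 0.3, -1.5]
grip_width: 0.0453
finger_force: 25.0
```

{"fn": "step_arm", "kwargs": {
  "delta_pos": [
    [0,0,0],
    [0,0,0],
    [0,0,0],
    [0,0,-45],
    [0,0,-95]
  ],
  "twist": [0,0,0,0,0],
  "claw": [1,1,1,1,1]
}}

```text
t: 38.0
position: [0.562, -0.1061, 0.1529]
tool_rot: [-2.22, -2.22, 0.001]
ft_force: [0.3, -1.4, 0.3]
grip_width: 0.0915
finger_force: 0.0
```

{"fn": "step_arm", "kwargs": {
  "delta_pos": [
    [0,0,-50],
    [-50,-20,-80],
    [-100,-40,-100],
    [-150,-60,-100],
    [-200,-80,-100]
  ],
  "twist": [0,0,0,0,0],
  "claw": [1,1,1,1,1]
}}

```text
t: 38.62
position: [0.4822, -0.3079, 0.2533]
tool_rot: [2.22, 2.221, 0.0]
ft_force: [0.9, -0.5, -0.1]
grip_width: 0.0917
finger_force: 0.0
```

```bash
python3 - <<'E'
from h import *
a=save('top','t6.png'); cv2.imwrite('pics/t6c.png',cv2.resize(a[180:320,150:430],None,fx=2.5,fy=2.5)[:,:,::-1])
H=hsv(a).astype(int); h,s,v=[H[:,:,i] for i in range(3)]
box=np.zeros(h.shape,bool); box[200:280,285:415]=1
for st,c,_ in blobs((v<50)&box,15): print('dark',st,c.round(1),ray('top',c,.128).round(4))
m=(h>=4)&(h<16)&(s>90);m[:,250:]=0;m[:240]=0;m[290:]=0
for st,c,mm in blobs(m,100): b=rectpts(mm,'top',.045);print(b.round(3).tolist(),b.mean(0))
E
```

```text
dark [387 231  10   9  68] [391.5 235.3] [ 0.5621 -0.1069  0.128 ]
dark [312 238  10  10  75] [316.3 242.2] [0.5518 0.047  0.128 ]
dark [351 247   9   8  61] [354.8 250.3] [ 0.5335 -0.0311  0.128 ]
[[0.53, 0.333], [0.531, 0.29], [0.482, 0.287], [0.481, 0.331]] [0.50602715 0.31030941]
```

View pics/t6c.png

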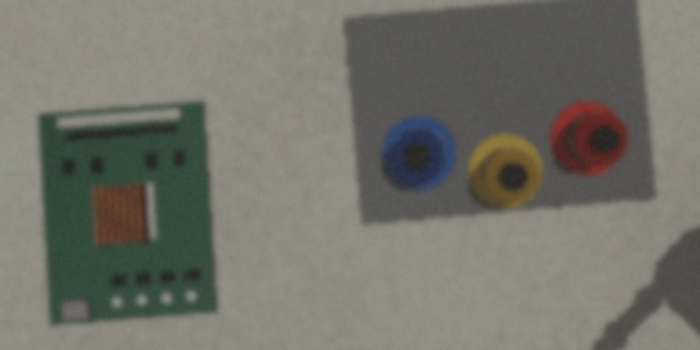

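The final top view shows all three bottles upright and centred on their own pads to within about 2 mm. The heatsink sits square on the processor within about 3 mm. The gripper is clear of everything, so I'm handing in.

```bash
python3 -c "
from bench import ctrl
print(ctrl.job_done())"
```

```text
the job is handed in; nothing more can be done
None
```

I handed the job in at about 39 s: by the last camera check the bottles are upright within about 2 mm of their pad centres and the heatsink is flat within about 3 mm of the processor centre, but no verdict came back.

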